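# Lock the shelf leg in the bench clamp and hold its plastic foot ready over the tube

### The job

Swing the cam lever of the bench clamp fully round to its stop so that the steel tube is clamped; then take from the tray the oblong foot that fits the tube, carry it over the stock bins and hold it, plug down, about 1 cm above the tube's open end, centred and square with it, so that I can brush glue on. Never let the foot touch the tube, finish still holding the foot there without letting go, and leave the other two feet and everything else on the table where they are.

Things in the scene. Friction and masses are not known exactly. Their poses are not given: they have to be found in the camera images.
- clamp: Grey steel bench clamp, fixed to the table on the robot's right: base plate 190 x 110 mm (long along its x), 12 mm thick, with two jaws 80 mm wide (along y) and up to 52 mm above the table. Origin on the table under the middle of the tube's place; +x to the fixed jaw, -x to the moving jaw and then the cam lever (the robot's side). z up.
- clamp_jaw: Moving jaw of the clamp, 18 mm thick (pad included), 80 mm wide, 38 mm high. The cam pushes it along the clamp's +x by about 3 mm as the lever swings home; its sprung 4 mm face pad squeezes the tube (with some 5 to 9 N) against the fixed jaw.
- cam_lever (a joint): Angle of the clamp's cam lever (rad), about a vertical axis at point lever_pivot. 0: lever along the clamp's +y, tube free; it grows counter-clockwise seen from above to the stop at 1.57: lever along the clamp's -x (towards the robot), tube clamped. Starts at 0 to 0.4. It stays where it is left; turning it takes about 2 N at its knob.
- lever_pivot (a point): Point on the vertical axis of the cam lever, 82 mm above the table, 60 mm from the clamp's origin along its -x. z up.
- lever_knob (a point): Centre of the top face of the upright black knob at the end of the lever, 82 mm above the table, 75 mm from the lever's axis. The knob is a round post 16 mm in diameter and 45 mm tall (its foot is 37 mm above the table); the lever arm, a 12 mm steel rod at 39 to 51 mm above the table, runs from it to the axis.
- tube: Loose rectangular steel tube (shelf leg offcut), upright between the jaws: 40 mm along its x (the jaws' direction), 60 mm along its y, 90 mm tall, wall 2.5 mm, open at the top. It stands on the 12 mm base plate, so its open end is 102 mm above the table. Origin at the centre of its lower end; z up.
- tube_top (a point): Centre of the tube's open upper end, in the plane of the rim, 102 mm above the table; axes as the tube's.
- tray: Shallow fixed aluminium tray on the robot's left, 270 x 270 mm, rim 12 mm high, floor 3 mm thick; the three black plastic feet stand in it, their places at least 105 mm apart. Origin under its centre.
- foot: The foot to use: black plastic, oblong. Its head is a block 40 mm along x, 60 mm along y, from 22 to 40 mm above its origin; below it a narrower plug 31 x 51 mm that would slip into the tube. About 60 g. Origin at the centre of the plug's underside, on which it stands in the tray (3 mm above the table); z up. Turned by half a turn it is the same.
- round_foot: A foot for another tube: black plastic, round head 48 mm in diameter on a 38 mm plug, 40 mm tall. Stands in the tray; leave it alone. Origin under its centre.
- square_foot: A foot for another tube: black plastic, square head 35 x 35 mm on a 28 mm plug, 40 mm tall. Stands in the tray; leave it alone. Origin under its centre.
- bin_near: Loose grey plastic stock bin, 130 mm (x) x 75 mm (y) x 115 mm tall, with metal fittings, between the tray and the clamp, the nearer of two. Origin under its centre.
- bin_far: A second such bin (130 x 75 x 115 mm) with white plastic parts, beyond the first. Origin under its centre.
- spray_can: Standing spray can, 60 mm in diameter, 170 mm tall, farther back. Origin under its centre.
- cleaner: Standing white bottle with a blue cap, 72 mm in diameter, 150 mm tall, farther back on the right. Origin under its centre.
- tape: Roll of tape lying flat, 84 mm in diameter, 48 mm high, farther back on the left. Origin under its centre.
- screwdriver: Screwdriver lying on the table at the back right. Origin at its underside.

How it is judged:
By the outcome, as a careful person would: the job done as asked, in the order asked, and still so for the second after the job is handed in, while the arm keeps its last pose, push and grip.
It also fails if it takes over 61 s, if anything falls off the work surface, if the arm or the gripper's body presses on something with over 40 N, if the wrist force passes 120 N, or if a joint passes its speed limit or range.

### The arm

A 6-joint arm with a two-finger parallel gripper is mounted at the origin on the work surface. World frame = base frame: x ahead of the robot, y to its left, z up, the work surface at z = 0. Lengths are in mm, angles in rad, forces in N, time in s.
With the tool pointing down it reaches from about 350 to 775 mm from the base axis. Payload 7.3 kg.
Tool frame: the origin (TCP) lies at the very end of the fingers, on their centre line; the grasp point (between the pads) lies bot.grip_point_offset behind it (bot.grip_point_offset is the distance from the TCP to the grasp point, in mm); z points along the fingers, y is the line along which they close (so a half turn about z gives the same grasp; the last joint's range is limited). The gripper opens to 92 mm and grips with 3 to 60 N. Pads are 19 mm wide; open, the fingers measure 130 mm over their backs; the gripper's body (75 mm by 190 mm) begins 47 mm behind the grasp point.
Start: joints at [1.001, 0.342, 1.524, -0, 1.275, -0.146], TCP at [215.883, 478.581, 226.741] pointing down, gripper open.
Joint ranges: [-2.53, 2.53], [-0.77, 2.02], [0.04, 2.7], [-1, 4.14], [0.28, 2.66], [-3.11, 3.11]. Speed limits (rad/s): [2.57, 2.57, 3.14, 3.14, 3.14, 3.14].

### API

Orientations are given as [roll, pitch, yaw] about the fixed x, y, z axes, in that order (R = Rz(yaw) Ry(pitch) Rx(roll)).
In Python, from plant import bot gives the robot as it stands. The module is installed in compiled form; this text tells all that it offers.
- The arm moves only by the tool carry_out, never from a script. Its argument "plan" is a list of rows, each an object of numbers: "tx", "ty", "tz": the shift along the world's x, y, z in mm; "rx", "ry", "rz": the turn, a rotation vector about the world's x, y, z in rad. A call has 1 to 12 rows; each row shifts and turns the commanded pose from where the row before left it; what a row does not reach is not made up. A row lasts 1/10 s, in which the tool goes at most 50 mm and 8.59 degrees, less where a joint would pass 70% of its speed; a pose out of reach is approached as far as the arm can. A call with a gripper value outside its range is refused whole. "gripper" is the closure, from 0 (fully open) to 1 (shut), set as the call begins (left out, the last holds). The fingers move at their own pace and stop on an object; the grip force is fixed at half the most. Time passes only in rows, so rows that do not move let the fingers close. It gives the time, the measured TCP pose, the force, the opening and the grip force at its end, in the units of the state.
- bot.get_obs(): the state, without advancing time (a new reading comes with each control period).
- bot.capture(name): name is "side" or "top" or "wrist"; returns the picture (400x640x3 uint8, red, green, blue); there is no depth.
- bot.camera_model(name): a dict with "camera_matrix" (3x3 intrinsics, pixels), "R" (3x3) and "t" (3): a world point X has camera coordinates R X + t. Camera axes: x right, y down, z forward; pixel columns grow to the right and rows downward; lengths in mm; the calibration is good to about 2 mm. A picture is of the moment at which its call begins: read the wrist's pose just before it. camera_model takes no time and is no camera call; for the wrist camera it gives the pose at the moment of the call.
- bot.close_job(): hands the job in; it is judged then, once.
The state is a dict: "time": time; "joint_positions": joint angles; "dq": joint speeds; "tau": joint torques, N m; "tool_pos": TCP position; "tcp_rot": TCP orientation; "contact_force": force on the tool from outside, world axes, zero at the start; "moment": the same for the moment, N m; "grip_width": finger opening in mm; "finger_force": force on a finger pad.
Only numpy, scipy, OpenCV 4.12 (cv2) and the standard library are available. Lean on these libraries where they do the work, as an engineer would, in place of code of your own. Each camera call takes 0.05 s, during which the arm holds its last target. There are 200 camera calls.

## Working session

There is one attempt and no reset: what is moved stays moved. The work goes in short steps, Python scripts to look and compute and a tool call to move; the robot and the scene stay as the last step left them, time stands still between calls to the robot, and variables do not carry over. Pictures are saved under pics/ and viewed, at most 10 in all, crops included, and the job is handed in when it is done.

Besides the shell and the picture viewer there is one more tool, called after "Call:" as name(argument=value, ...), one argument or row to a line, values as JSON. carry_out: Moves the arm, as the interface text tells. Its arguments: {"type":"object","properties":{"plan":{"type":"array"},"gripper":{"type":"number"}},"required":["plan"]}

```bash
mkdir -p pics; python3 - <<'E'
from plant import bot
import cv2
o=bot.get_obs();print({k:o[k] for k in('time','tool_pos','tcp_rot','grip_width')},bot.grip_point_offset)
for n in("top","side"):
    cv2.imwrite(f"pics/{n}0.png",bot.capture(n)[:,:,::-1])
    m=bot.camera_model(n);print(n,m)
E
```

```text
{'time': 0.0, 'tool_pos': array([215.65444895, 478.2182713 , 226.04963656]), 'tcp_rot': array([-3.14008129e+00, -1.82135198e-04,  2.71784198e+00]), 'grip_width': 92.09565455252586} 18.8
top {'camera_matrix': array([[429.15138105,   0.        , 315.68018884],
       [  0.        , 429.15138105, 207.76245937],
       [  0.        ,   0.        ,   1.        ]]), 'R': array([[-0.06159969, -0.9980835 , -0.00590018],
       [-0.9713421 ,  0.0613068 , -0.22964322],
       [ 0.22956483, -0.00841485, -0.97325699]]), 't': array([-25.92751407, 654.18434441, 957.58350681])}
side {'camera_matrix': array([[440.97356908,   0.        , 318.34415354],
       [  0.        , 440.97356908, 196.71696814],
       [  0.        ,   0.        ,   1.        ]]), 'R': array([[-0.97128752, -0.23750923,  0.01378134],
       [-0.14874511,  0.56103885, -0.81431585],
       [ 0.18567566, -0.79298472, -0.58025837]]), 't': array([ 610.00104772,  215.09836513, 1040.22243583])}
```

View pics/top0.png

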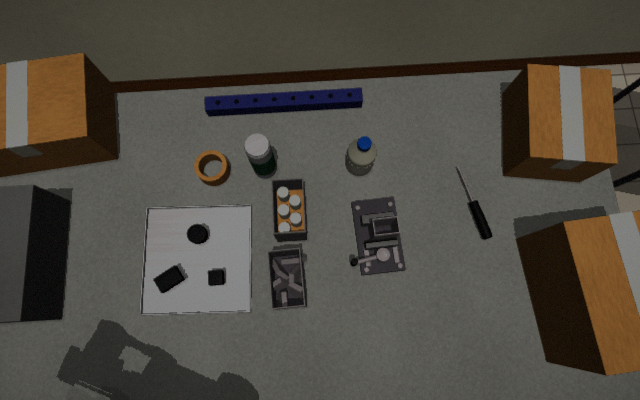

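View pics/side0.png

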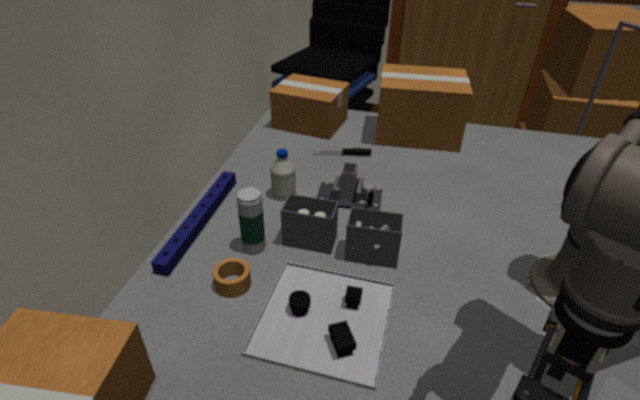

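The top view shows the oblong foot at (170,279), round foot at (198,233), square foot at (217,277), bins at (289,210) and (288,277), the tube's mouth at (384,227), and the lever from its axis at (384,255) to the knob at (354,261). The side view agrees.

```bash
cat > h.py <<'E'
import numpy as np, cv2
from plant import bot
def ray(m,uv,z):
    uv=np.atleast_2d(np.array(uv,float)); K,R,t=(np.array(m[k]) for k in("camera_matrix","R","t"))
    d=np.c_[uv,np.ones(len(uv))]@np.linalg.inv(K).T@R; c=-R.T@t
    return c+d*((z-c[2])/d[:,2])[:,None]
def proj(m,X):
    p=np.atleast_2d(X)@np.array(m["R"]).T+m["t"]; p=p@np.array(m["camera_matrix"]).T
    return p[:,:2]/p[:,2:]
E
python3 - <<'E'
from h import *
m=bot.camera_model("top"); im=cv2.imread("pics/top0.png")
a=cv2.resize(im[190:280,340:420],None,fx=5,fy=5,interpolation=cv2.INTER_CUBIC)
b=cv2.resize(im[200:320,140:260],None,fx=3.3,fy=3.75,interpolation=cv2.INTER_CUBIC)
cv2.imwrite("pics/crop0.png",cv2.convertScaleAbs(np.hstack([a,b]),alpha=1.6))
print("pivot,knob",ray(m,[(384,255),(354,261)],82).round(1),"tube",ray(m,[384,227],102).round(1))
g=im.max(2); mask=((g<45)*255).astype('uint8'); mask[:, :145]=0;mask[:,250:]=0;mask[:208]=0;mask[310:]=0
for c in cv2.findContours(mask,0,2)[0]:
    if cv2.contourArea(c)>40:
        P=ray(m,c[:,0],43)[:,:2].astype('float32'); print(cv2.minAreaRect(c),cv2.minAreaRect(P))
print("bins",ray(m,[(273,180),(306,180),(306,239),(274,239),(270,246),(304,247),(306,306),(272,308)],115).round(0))
E
```

```text
pivot,knob [[ 526.9 -218.6   82. ]
 [ 517.3 -147.7   82. ]] tube [[ 589.4 -221.7  102. ]]
((216.0, 277.0), (14.0, 16.0), 90.0) ((503.77947998046875, 182.3946533203125), (38.50353240966797, 34.13294982910156), 89.28042602539062)
((168.971923828125, 278.955078125), (17.70196533203125, 27.34794807434082), 57.9946174621582) ((506.4579162597656, 295.071044921875), (43.30612564086914, 62.419349670410156), 30.610923767089844)
((197.0, 234.0), (18.0, 20.0), 90.0) ((611.4636840820312, 227.91085815429688), (49.97106170654297, 44.78703689575195), 86.41732025146484)
bins [[715.  30. 115.]
 [710. -48. 115.]
 [571. -40. 115.]
 [575.  33. 115.]
 [560.  43. 115.]
 [553. -34. 115.]
 [422. -31. 115.]
 [422.  43. 115.]]
```

View pics/crop0.png

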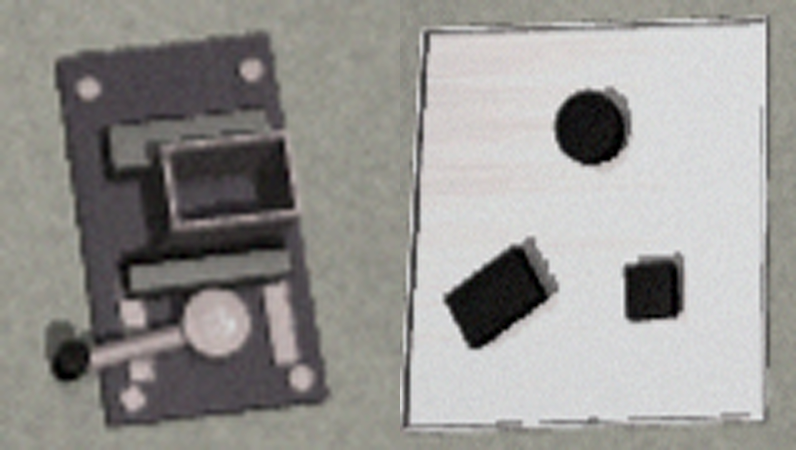

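The enlarged crop shows the tube rim, the lever arm from the axis cap to the black knob, and the three clearly separated feet.

```bash
python3 - <<'E'
from h import *
m=bot.camera_model("top")
P=ray(m,[(351.4,202.4),(393.6,197),(405.4,270),(361.6,275)],12);print(P.round(1))
e=(P[0]-P[3])/2+(P[1]-P[2])/2;f=(P[0]-P[1]+P[3]-P[2])/2
print("plate len",np.linalg.norm(e),np.linalg.norm(f),"yaw",np.degrees([np.arctan2(e[1],e[0]),np.arctan2(-f[0],f[1])]),P.mean(0))
px=lambda x,y:(340+x/5-.4,190+y/5-.4)
T=ray(m,[px(165,146),px(290,134),px(298,213),px(174,226)],102);print("tube",T.round(1),T.mean(0))
print("pivot",ray(m,[px(215,322)],82),"knob",ray(m,[px(70,357)],82))
im=cv2.imread("pics/top0.png");mk=((im.max(2)<45)*255).astype('uint8');mk[:,:150]=0;mk[:,195:]=0;mk[:255]=0;mk[300:]=0
c=max(cv2.findContours(mk,0,2)[0],key=cv2.contourArea)
Q=cv2.boxPoints(cv2.minAreaRect(ray(m,c[:,0],43)[:,:2].astype('float32')));print("foot",Q)
E
```

```text
[[ 674.8 -159.6   12. ]
 [ 682.2 -269.1   12. ]
 [ 494.5 -279.    12. ]
 [ 489.  -169.8   12. ]]
plate len 186.97209753578176 109.52623363808192 yaw [3.07609243 3.38337647] [ 585.11765732 -219.38254915   12.        ]
tube [[ 610.4 -197.2  102. ]
 [ 612.5 -255.8  102. ]
 [ 575.1 -255.6  102. ]
 [ 572.6 -197.8  102. ]] [ 592.64008673 -226.60627083  102.        ]
pivot [[ 529.44792505 -215.55012474   82.        ]] knob [[ 517.40704637 -146.72932594   82.        ]]
foot [[471.93018 310.90564]
 [503.71445 257.18475]
 [540.98566 279.23645]
 [509.2014  332.95734]]
```

Call:
carry_out(
  plan=[
    {"tx":20,"ty":-42,"rz":-0.081},
    {"tx":20,"ty":-42,"rz":-0.081},
    {"tx":20,"ty":-42,"rz":-0.081},
    {"tx":20,"ty":-42,"rz":-0.081},
    {"tx":20,"ty":-42,"rz":-0.081},
    {"tx":20,"ty":-42,"rz":-0.081},
    {"tx":20,"ty":-42,"rz":-0.081},
    {"tx":20,"ty":-42,"rz":-0.081},
    {"tx":20,"ty":-42,"rz":-0.081},
    {"tx":20,"ty":-42,"rz":-0.081},
    {"tx":20,"ty":-42,"rz":-0.081},
    {"tx":20,"ty":-42,"rz":-0.081},
  ],
  gripper=0.6,
)

```text
invalid input at $.plan[0]: expected keys tx, ty, tz, rx, ry, rz
```

Call:
carry_out(
  plan=[
    {"tx":15,"ty":-30},
    {"tx":15,"ty":-30},
    {"tx":15,"ty":-30},
    {"tx":16,"ty":-31},
    {"tz":-30},
    {"tz":-30},
    {"tz":-30},
    {},
  ],
)

```text
invalid input at $.plan[0]: expected keys tx, ty, tz, rx, ry, rz
```

```bash
python3 - <<'E'
from h import *
m=bot.camera_model("wrist");o=bot.get_obs();im=bot.capture("wrist")[:,:,::-1]
cv2.imwrite("pics/w1.png",cv2.convertScaleAbs(im,alpha=1.5));print(o["tool_pos"],o["tcp_rot"],o["joint_positions"],proj(m,[[517,-147,82],[530,-219,82],[591,-225,102]]))
E
```

```text
[215.69181697 478.23515163 226.11836639] [-3.14021061e+00 -1.49543361e-04  2.71779041e+00] [ 1.00098276e+00  3.42638170e-01  1.52493244e+00 -5.55310515e-05
  1.27541114e+00 -1.45995226e-01] [[ 43.3794036  499.20626112]
 [ 14.37752854 514.95459265]
 [ 25.24973339 552.8453506 ]]
```

View pics/w1.png

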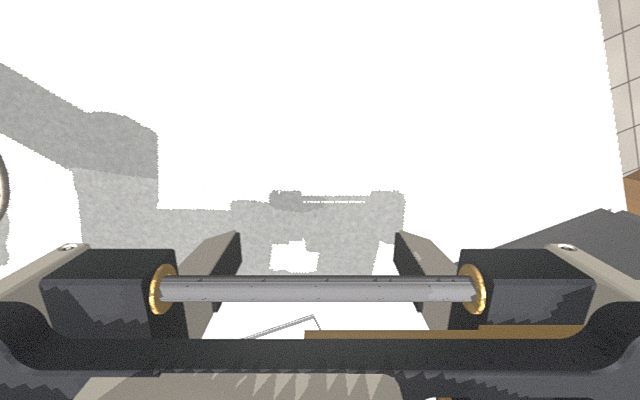

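The arm had not moved (every row needs all six keys). The picture only shows the gripper's fingers at about (220,270) and (420,270) over bare table.

Call:
carry_out(
  plan=[
    {"tx":20,"ty":-42,"tz":0,"rx":0,"ry":0,"rz":-0.081},
    {"tx":20,"ty":-42,"tz":0,"rx":0,"ry":0,"rz":-0.081},
    {"tx":20,"ty":-42,"tz":0,"rx":0,"ry":0,"rz":-0.081},
    {"tx":20,"ty":-42,"tz":0,"rx":0,"ry":0,"rz":-0.081},
    {"tx":20,"ty":-42,"tz":0,"rx":0,"ry":0,"rz":-0.081},
    {"tx":20,"ty":-42,"tz":0,"rx":0,"ry":0,"rz":-0.081},
    {"tx":20,"ty":-42,"tz":0,"rx":0,"ry":0,"rz":-0.081},
    {"tx":20,"ty":-42,"tz":0,"rx":0,"ry":0,"rz":-0.081},
    {"tx":20,"ty":-42,"tz":0,"rx":0,"ry":0,"rz":-0.081},
    {"tx":20,"ty":-42,"tz":0,"rx":0,"ry":0,"rz":-0.081},
    {"tx":20,"ty":-42,"tz":0,"rx":0,"ry":0,"rz":-0.081},
    {"tx":20,"ty":-42,"tz":0,"rx":0,"ry":0,"rz":-0.081},
  ],
  gripper=0.6,
)

```text
time: 1.35
tool_pos: [456.2, -27.4, 226.7]
tcp_rot: [3.141, -0.0, 1.742]
contact_force: [0.6, 0.2, -0.3]
grip_width: 36.6
finger_force: 0.0
```

Call:
carry_out(
  plan=[
    {"tx":15,"ty":-30,"tz":0,"rx":0,"ry":0,"rz":0},
    {"tx":15,"ty":-30,"tz":0,"rx":0,"ry":0,"rz":0},
    {"tx":15,"ty":-30,"tz":0,"rx":0,"ry":0,"rz":0},
    {"tx":16,"ty":-30,"tz":0,"rx":0,"ry":0,"rz":0},
    {"tx":0,"ty":0,"tz":-40,"rx":0,"ry":0,"rz":0},
    {"tx":0,"ty":0,"tz":-40,"rx":0,"ry":0,"rz":0},
    {"tx":0,"ty":0,"tz":-20,"rx":0,"ry":0,"rz":0},
    {"tx":0,"ty":0,"tz":0,"rx":0,"ry":0,"rz":0},
  ],
)

```text
time: 2.15
tool_pos: [514.8, -144.6, 123.5]
tcp_rot: [-3.136, -0.004, 1.746]
contact_force: [0.5, 0.5, 0.8]
grip_width: 36.7
finger_force: 0.0
```

```bash
python3 - <<'E'
from h import *
m=bot.camera_model("wrist");o=bot.get_obs();im=bot.capture("wrist")[:,:,::-1]
cv2.imwrite("pics/w2.png",cv2.convertScaleAbs(im,alpha=1.0));print(o["tool_pos"],o["tcp_rot"],proj(m,[[517,-147,82],[530,-219,82],[591,-225,102]]))
E
```

```text
[ 514.79941052 -144.644729    123.52041584] [-3.13569982 -0.00402898  1.74550398] [[320.35593497 222.57067978]
 [320.4239667  306.07888846]
 [397.97133211 341.90036123]]
```

View pics/w2.png

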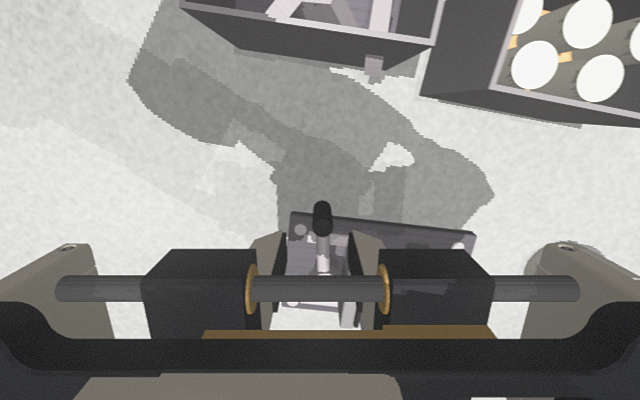

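The wrist view shows the black knob at (322,220), between the fingers and within 2 px of the prediction (320,223). I go down around it.

Call:
carry_out(
  plan=[
    {"tx":0,"ty":0,"tz":-20,"rx":0,"ry":0,"rz":0},
    {"tx":0,"ty":0,"tz":-20,"rx":0,"ry":0,"rz":0},
    {"tx":0,"ty":0,"tz":-20,"rx":0,"ry":0,"rz":0},
    {"tx":0,"ty":0,"tz":-6,"rx":0,"ry":0,"rz":0},
    {"tx":0,"ty":0,"tz":0,"rx":0,"ry":0,"rz":0},
    {"tx":0,"ty":0,"tz":0,"rx":0,"ry":0,"rz":0},
  ],
)

```text
time: 2.8
tool_pos: [517.9, -145.8, 62.2]
tcp_rot: [3.139, 0.001, 1.746]
contact_force: [-0.2, -0.4, -1.4]
grip_width: 36.7
finger_force: 0.0
```

Call:
carry_out(
  plan=[
    {"tx":0,"ty":0,"tz":0,"rx":0,"ry":0,"rz":0},
    {"tx":0,"ty":0,"tz":0,"rx":0,"ry":0,"rz":0},
    {"tx":0,"ty":0,"tz":0,"rx":0,"ry":0,"rz":0},
  ],
  gripper=0.75,
)

```text
time: 3.1
tool_pos: [517.1, -145.5, 61.3]
tcp_rot: [3.141, 0.001, 1.746]
contact_force: [0.2, 0.2, -0.3]
grip_width: 23.8
finger_force: 0.0
```

Call:
carry_out(
  plan=[
    {"tx":-8.8,"ty":-2.1,"tz":0,"rx":0,"ry":0,"rz":0.122},
    {"tx":-8.5,"ty":-3.2,"tz":0,"rx":0,"ry":0,"rz":0.122},
    {"tx":-8,"ty":-4.2,"tz":0,"rx":0,"ry":0,"rz":0.122},
    {"tx":-7.5,"ty":-5.1,"tz":0,"rx":0,"ry":0,"rz":0.122},
    {"tx":-6.7,"ty":-6,"tz":0,"rx":0,"ry":0,"rz":0.122},
    {"tx":-6,"ty":-6.7,"tz":0,"rx":0,"ry":0,"rz":0.122},
    {"tx":0,"ty":0,"tz":0,"rx":0,"ry":0,"rz":0},
  ],
)

```text
time: 3.8
tool_pos: [471.2, -173.3, 61.1]
tcp_rot: [3.141, 0.001, 2.478]
contact_force: [0.5, 0.4, -0.1]
grip_width: 22.9
finger_force: 0.0
```

Call:
carry_out(
  plan=[
    {"tx":-5.1,"ty":-7.5,"tz":0,"rx":0,"ry":0,"rz":0.122},
    {"tx":-4.2,"ty":-8,"tz":0,"rx":0,"ry":0,"rz":0.122},
    {"tx":-3.2,"ty":-8.5,"tz":0,"rx":0,"ry":0,"rz":0.122},
    {"tx":-2.1,"ty":-8.8,"tz":0,"rx":0,"ry":0,"rz":0.122},
    {"tx":-1,"ty":-8.9,"tz":0,"rx":0,"ry":0,"rz":0.122},
    {"tx":0,"ty":0,"tz":0,"rx":0,"ry":0,"rz":0},
  ],
)

```text
time: 4.4
tool_pos: [455.8, -214.8, 60.7]
tcp_rot: [3.141, -0.0, 3.085]
contact_force: [0.5, 0.7, 0.2]
grip_width: 22.9
finger_force: 0.0
```

Call:
carry_out(
  plan=[
    {"tx":0,"ty":-3,"tz":0,"rx":0,"ry":0,"rz":0.05},
    {"tx":0,"ty":-3,"tz":0,"rx":0,"ry":0,"rz":0.05},
    {"tx":0,"ty":-2,"tz":0,"rx":0,"ry":0,"rz":0},
  ],
)

```text
time: 4.7
tool_pos: [455.6, -221.7, 60.6]
tcp_rot: [3.141, -0.001, -3.1]
contact_force: [-0.7, 1.4, 1.3]
grip_width: 23.3
finger_force: 0.9
```

Call:
carry_out(
  plan=[
    {"tx":0,"ty":-2,"tz":0,"rx":0,"ry":0,"rz":0},
    {"tx":0,"ty":-1,"tz":0,"rx":0,"ry":0,"rz":0},
  ],
)

```text
time: 4.9
tool_pos: [455.6, -225.1, 60.6]
tcp_rot: [3.141, -0.001, -3.098]
contact_force: [-0.9, 2.4, 0.6]
grip_width: 22.9
finger_force: 0.9
```

Call:
carry_out(
  plan=[
    {"tx":0,"ty":-1.5,"tz":0,"rx":0,"ry":0,"rz":0},
    {"tx":0,"ty":-1,"tz":0,"rx":0,"ry":0,"rz":0},
  ],
)

```text
time: 5.1
tool_pos: [455.7, -227.9, 60.7]
tcp_rot: [3.141, -0.0, -3.096]
contact_force: [-1.6, 1.8, -0.6]
grip_width: 22.8
finger_force: 0.9
```

Call:
carry_out(
  plan=[
    {"tx":0,"ty":-1.5,"tz":0,"rx":0,"ry":0,"rz":0},
    {"tx":0,"ty":-1.5,"tz":0,"rx":0,"ry":0,"rz":0},
  ],
)

```text
time: 5.3
tool_pos: [455.7, -231.0, 60.7]
tcp_rot: [3.141, -0.0, -3.096]
contact_force: [-2.0, 2.2, -0.7]
grip_width: 23.0
finger_force: 0.9
```

Call:
carry_out(
  plan=[
    {"tx":0,"ty":-1.5,"tz":0,"rx":0,"ry":0,"rz":0},
    {"tx":0,"ty":0,"tz":0,"rx":0,"ry":0,"rz":0},
  ],
)

```text
time: 5.5
tool_pos: [455.7, -231.5, 60.6]
tcp_rot: [3.139, -0.0, -3.096]
contact_force: [-0.9, 7.1, 1.3]
grip_width: 22.9
finger_force: 3.2
```

Call:
carry_out(
  plan=[
    {"tx":0,"ty":-1,"tz":0,"rx":0,"ry":0,"rz":0},
    {"tx":0,"ty":0,"tz":0,"rx":0,"ry":0,"rz":0},
  ],
)

```text
time: 5.7
tool_pos: [455.6, -231.6, 60.6]
tcp_rot: [3.138, -0.001, -3.096]
contact_force: [0.7, 9.2, 2.2]
grip_width: 23.0
finger_force: 4.9
```

Call:
carry_out(
  plan=[
    {"tx":0,"ty":-1.5,"tz":0,"rx":0,"ry":0,"rz":0},
    {"tx":0,"ty":0,"tz":0,"rx":0,"ry":0,"rz":0},
  ],
)

```text
time: 5.9
tool_pos: [455.6, -231.8, 60.5]
tcp_rot: [3.136, -0.001, -3.096]
contact_force: [1.9, 13.4, 4.9]
grip_width: 23.3
finger_force: 7.6
```

Call:
carry_out(
  plan=[
    {"tx":0,"ty":5,"tz":0,"rx":0,"ry":0,"rz":0},
    {"tx":0,"ty":2.5,"tz":0,"rx":0,"ry":0,"rz":0},
    {"tx":0,"ty":0,"tz":0,"rx":0,"ry":0,"rz":0},
    {"tx":0,"ty":0,"tz":20,"rx":0,"ry":0,"rz":0},
    {"tx":0,"ty":0,"tz":40,"rx":0,"ry":0,"rz":0},
    {"tx":0,"ty":0,"tz":40,"rx":0,"ry":0,"rz":0},
    {"tx":0,"ty":0,"tz":40,"rx":0,"ry":0,"rz":0},
    {"tx":0,"ty":0,"tz":0,"rx":0,"ry":0,"rz":0},
  ],
)

```text
time: 6.7
tool_pos: [458.4, -229.7, 206.4]
tcp_rot: [-3.134, 0.009, -3.096]
contact_force: [0.2, -0.1, 0.0]
grip_width: 22.7
finger_force: 0.0
```

The force rose to 13 N with no further motion, so the lever is at its stop. Now to the tray, opening to about 65 mm.

Call:
carry_out(
  plan=[
    {"tx":4,"ty":43.5,"tz":0,"rx":0,"ry":0,"rz":-0.09},
    {"tx":4,"ty":43.5,"tz":0,"rx":0,"ry":0,"rz":-0.09},
    {"tx":4,"ty":43.5,"tz":0,"rx":0,"ry":0,"rz":-0.09},
    {"tx":4,"ty":43.5,"tz":0,"rx":0,"ry":0,"rz":-0.09},
    {"tx":4,"ty":43.5,"tz":0,"rx":0,"ry":0,"rz":-0.09},
    {"tx":4,"ty":43.5,"tz":0,"rx":0,"ry":0,"rz":-0.09},
    {"tx":4,"ty":43.5,"tz":0,"rx":0,"ry":0,"rz":-0.09},
    {"tx":4,"ty":43.5,"tz":0,"rx":0,"ry":0,"rz":-0.09},
    {"tx":4,"ty":43.5,"tz":0,"rx":0,"ry":0,"rz":-0.09},
    {"tx":4,"ty":43.5,"tz":0,"rx":0,"ry":0,"rz":-0.09},
    {"tx":4,"ty":43.5,"tz":0,"rx":0,"ry":0,"rz":-0.09},
    {"tx":4,"ty":43.5,"tz":0,"rx":0,"ry":0,"rz":-0.09},
  ],
  gripper=0.3,
)

```text
time: 7.9
tool_pos: [504.0, 296.1, 200.0]
tcp_rot: [-3.142, 0.0, 2.104]
contact_force: [0.5, -0.0, -0.2]
grip_width: 63.6
finger_force: 0.0
```

Call:
carry_out(
  plan=[
    {"tx":0,"ty":0,"tz":-20,"rx":0,"ry":0,"rz":0},
    {"tx":0,"ty":0,"tz":-20,"rx":0,"ry":0,"rz":0},
    {"tx":0,"ty":0,"tz":0,"rx":0,"ry":0,"rz":0},
    {"tx":0,"ty":0,"tz":0,"rx":0,"ry":0,"rz":0},
  ],
)

```text
time: 8.3
tool_pos: [503.9, 294.2, 160.5]
tcp_rot: [-3.141, 0.0, 2.107]
contact_force: [-0.8, 0.3, -0.4]
grip_width: 64.0
finger_force: 0.0
```

```bash
python3 - <<'E'
from h import *
m=bot.camera_model("wrist");o=bot.get_obs();im=bot.capture("wrist")[:,:,::-1]
t=bot.capture("top")[:,:,::-1];cv2.imwrite("pics/top1.png",t)
cv2.imwrite("pics/w3.png",im);print(o["time"],o["tool_pos"],o["tcp_rot"])
print(proj(m,[[506.4,295,43]]))
a=cv2.resize(t[190:280,340:420],None,fx=5,fy=5,interpolation=cv2.INTER_CUBIC)
a=cv2.convertScaleAbs(a,alpha=1.6);b=cv2.resize(im,(400,250));b=cv2.copyMakeBorder(b,0,200,0,0,0)
cv2.imwrite("pics/c1.png",np.hstack([a,b]))
E
```

```text
8.3 [503.93598453 294.2307206  160.45408364] [-3.14083682e+00  6.43641298e-05  2.10735394e+00]
[[320.48104349 190.2823782 ]]
```

View pics/c1.png

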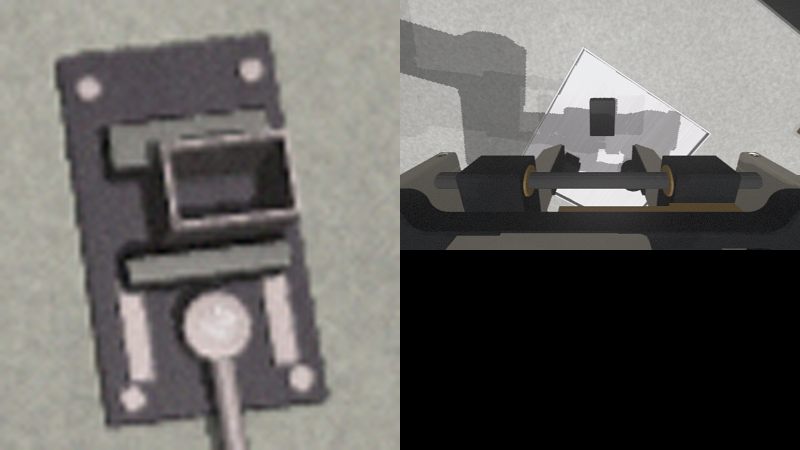

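The lever now points straight to the robot's side, down from the axis at (217,325), and the tube is still between the jaws. The wrist view shows the foot square to the fingers at full-frame (323,187).

```bash
python3 - <<'E'
from h import *
m=bot.camera_model("wrist");im=cv2.imread("pics/w3.png");g=im.max(2)
print(g[145:230:3,323]); print(g[187,290:355:3])
mk=((g<60)*255).astype('uint8');n,L,s,c=cv2.connectedComponentsWithStats(mk);k=L[180,323];print(s[k])
cc=cv2.findContours((L==k).astype('uint8'),0,2)[0][0]
print("rect",cv2.minAreaRect(cc),cv2.minAreaRect(ray(m,cc[:,0],43)[:,:2].astype('float32')))
C=-np.array(m["R"]).T@np.array(m["t"]);print("cam",C)
w=np.unravel_index(0,(1,))
cr=cv2.resize(im[140:235,275:370],None,fx=6,fy=6,interpolation=cv2.INTER_CUBIC);cv2.imwrite("pics/c2.png",cv2.convertScaleAbs(cr,alpha=2.5))
E
```

```text
[236 235 233 237  89  68  77  74  72  74  69  70  68  64  60  56  53  58
  55  52  51  47  53  50  66 151 143 156 144]
[147 149 146 149 147  57  62  59  60  61  57  60  60  55  52  61  56  55
 135 151 149 149]
[     0      0    640    400 197971]
rect ((534.0, 398.0), (2.0, 38.0), 90.0) ((884.339599609375, 196.7011260986328), (49.02872085571289, 3.442899227142334), 30.565841674804688)
cam [461.85211772 364.210359   319.11957766]
```

View pics/c2.png

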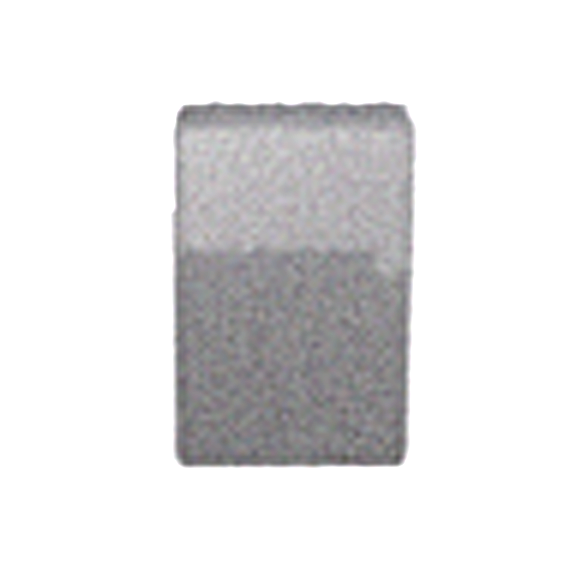

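The crop shows the foot's top face from rows 123 to 466 and columns about 178 to 410, with a thin band of its near side face above, rows 105 to 123.

```bash
python3 - <<'E'
from h import *
m=bot.camera_model("wrist")
f=lambda x,y:(275+x/6-.4,140+y/6-.4)
P=ray(m,[f(178,123),f(412,123),f(406,466),f(180,466)],43)[:,:2];print(P.round(1),P.mean(0))
l=(P[0]+P[1]-P[2]-P[3])/2;s=(P[0]-P[1]+P[3]-P[2])/2
print(np.hypot(*l),np.hypot(*s),np.degrees(np.arctan2(l[1],l[0])),np.degrees(np.arctan2(s[1],s[0])))
o=bot.get_obs();print(o["tool_pos"],np.degrees(o["tcp_rot"][2])-90)
# tube, top view
t=bot.camera_model("top");px=lambda x,y:(340+x/5-.4,190+y/5-.4)
T=ray(t,[px(165,146),px(290,134),px(298,213),px(174,226)],102);print(T.mean(0))
E
```

```text
[[478.8 312.9]
 [510.8 331.9]
 [541.3 281.7]
 [508.4 262.2]] [509.8047741  297.17676914]
58.70889277779202 37.75953517724661 120.78237856411042 -149.32146305396952
[504.57546928 294.40285922 161.72861688] 30.728199856277044
[ 592.64008673 -226.60627083  102.        ]
```

Call:
carry_out(
  plan=[
    {"tx":5,"ty":2,"tz":0,"rx":0,"ry":0,"rz":0},
    {"tx":0,"ty":0,"tz":-30,"rx":0,"ry":0,"rz":0},
    {"tx":0,"ty":0,"tz":-30,"rx":0,"ry":0,"rz":0},
    {"tx":0,"ty":0,"tz":-30,"rx":0,"ry":0,"rz":0},
    {"tx":0,"ty":0,"tz":-25,"rx":0,"ry":0,"rz":0},
    {"tx":0,"ty":0,"tz":-15,"rx":0,"ry":0,"rz":0},
    {"tx":0,"ty":0,"tz":-10,"rx":0,"ry":0,"rz":0},
    {"tx":0,"ty":0,"tz":0,"rx":0,"ry":0,"rz":0},
    {"tx":0,"ty":0,"tz":0,"rx":0,"ry":0,"rz":0},
  ],
)

```text
time: 9.3
tool_pos: [509.6, 296.8, 21.6]
tcp_rot: [3.14, 0.0, 2.108]
contact_force: [-0.0, 0.1, 0.3]
grip_width: 64.0
finger_force: 0.0
```

Call:
carry_out(
  plan=[
    {"tx":0,"ty":0,"tz":-5,"rx":0,"ry":0,"rz":0},
    {"tx":0,"ty":0,"tz":0,"rx":0,"ry":0,"rz":0},
    {"tx":0,"ty":0,"tz":0,"rx":0,"ry":0,"rz":0},
  ],
)

```text
time: 9.6
tool_pos: [508.9, 296.7, 16.1]
tcp_rot: [3.141, 0.0, 2.108]
contact_force: [0.6, -0.7, 0.2]
grip_width: 64.3
finger_force: 0.0
```

Call:
carry_out(
  plan=[
    {"tx":0,"ty":0,"tz":0,"rx":0,"ry":0,"rz":0},
    {"tx":0,"ty":0,"tz":0,"rx":0,"ry":0,"rz":0},
    {"tx":0,"ty":0,"tz":0,"rx":0,"ry":0,"rz":0},
    {"tx":0,"ty":0,"tz":0,"rx":0,"ry":0,"rz":0},
    {"tx":0,"ty":0,"tz":0,"rx":0,"ry":0,"rz":0},
    {"tx":0,"ty":0,"tz":0,"rx":0,"ry":0,"rz":0},
    {"tx":0,"ty":0,"tz":0,"rx":0,"ry":0,"rz":0},
    {"tx":0,"ty":0,"tz":0,"rx":0,"ry":0,"rz":0},
  ],
  gripper=1,
)

```text
time: 10.4
tool_pos: [508.9, 296.6, 15.8]
tcp_rot: [3.141, 0.0, 2.108]
contact_force: [-0.0, -0.0, 0.6]
grip_width: 40.0
finger_force: 30.0
```

Gripped at 40.0 mm, the head's width. Lifting, then carrying over the bins to just past the tube, for a wrist-camera look at it.

Call:
carry_out(
  plan=[
    {"tx":0,"ty":0,"tz":15,"rx":0,"ry":0,"rz":0},
    {"tx":0,"ty":0,"tz":30,"rx":0,"ry":0,"rz":0},
    {"tx":0,"ty":0,"tz":40,"rx":0,"ry":0,"rz":0},
    {"tx":0,"ty":0,"tz":40,"rx":0,"ry":0,"rz":0},
    {"tx":0,"ty":0,"tz":40,"rx":0,"ry":0,"rz":0},
    {"tx":0,"ty":0,"tz":35,"rx":0,"ry":0,"rz":0},
    {"tx":0,"ty":0,"tz":0,"rx":0,"ry":0,"rz":0},
  ],
)

```text
time: 11.1
tool_pos: [511.0, 297.5, 221.3]
tcp_rot: [3.131, 0.001, 2.108]
contact_force: [-0.1, 0.3, -0.4]
grip_width: 39.8
finger_force: 30.0
```

Call:
carry_out(
  plan=[
    {"tx":5,"ty":-25,"tz":0,"rx":0,"ry":0,"rz":-0.04},
    {"tx":5,"ty":-38,"tz":0,"rx":0,"ry":0,"rz":-0.04},
    {"tx":5,"ty":-38,"tz":0,"rx":0,"ry":0,"rz":-0.04},
    {"tx":5,"ty":-38,"tz":0,"rx":0,"ry":0,"rz":-0.04},
    {"tx":5,"ty":-38,"tz":0,"rx":0,"ry":0,"rz":-0.04},
    {"tx":5,"ty":-38,"tz":0,"rx":0,"ry":0,"rz":-0.04},
    {"tx":5,"ty":-38,"tz":0,"rx":0,"ry":0,"rz":-0.04},
    {"tx":5,"ty":-38,"tz":0,"rx":0,"ry":0,"rz":-0.04},
    {"tx":5,"ty":-38,"tz":0,"rx":0,"ry":0,"rz":-0.04},
    {"tx":5,"ty":-38,"tz":0,"rx":0,"ry":0,"rz":-0.04},
    {"tx":5,"ty":-38,"tz":0,"rx":0,"ry":0,"rz":-0.04},
    {"tx":5,"ty":-38,"tz":0,"rx":0,"ry":0,"rz":-0.04},
  ],
)

```text
time: 12.3
tool_pos: [568.3, -147.8, 214.6]
tcp_rot: [-3.14, -0.001, 1.626]
contact_force: [0.2, 0.5, 0.2]
grip_width: 40.1
finger_force: 30.0
```

Call:
carry_out(
  plan=[
    {"tx":5,"ty":-38,"tz":0,"rx":0,"ry":0,"rz":0},
    {"tx":5,"ty":-38,"tz":0,"rx":0,"ry":0,"rz":0},
    {"tx":5,"ty":-38,"tz":0,"rx":0,"ry":0,"rz":0},
    {"tx":5,"ty":-38,"tz":0,"rx":0,"ry":0,"rz":0},
    {"tx":4,"ty":-18,"tz":0,"rx":0,"ry":0,"rz":0},
    {"tx":0,"ty":0,"tz":0,"rx":0,"ry":0,"rz":0},
    {"tx":0,"ty":0,"tz":0,"rx":0,"ry":0,"rz":0},
    {"tx":0,"ty":0,"tz":0,"rx":0,"ry":0,"rz":0},
  ],
)

```text
time: 13.1
tool_pos: [592.7, -315.0, 215.3]
tcp_rot: [-3.141, -0.001, 1.629]
contact_force: [-0.3, -0.3, -0.3]
grip_width: 39.9
finger_force: 30.0
```

```bash
python3 - <<'E'
from h import *
m=bot.camera_model("wrist");o=bot.get_obs();im=bot.capture("wrist")[:,:,::-1]
np.save("m4.npy",m,allow_pickle=True);cv2.imwrite("pics/w4.png",im);print(o["time"],o["tool_pos"],o["tcp_rot"],o["grip_width"])
print(proj(m,[[592.6,-226.6,102],o["tool_pos"]+[0,0,27]]))
E
```

```text
13.1 [ 592.69613771 -315.03502801  215.33239176] [-3.14092093e+00 -9.70567686e-04  1.62890553e+00] 39.90862175981016
[[323.17183981  94.24525964]
 [317.72492239 269.98229496]]
```

View pics/w4.png

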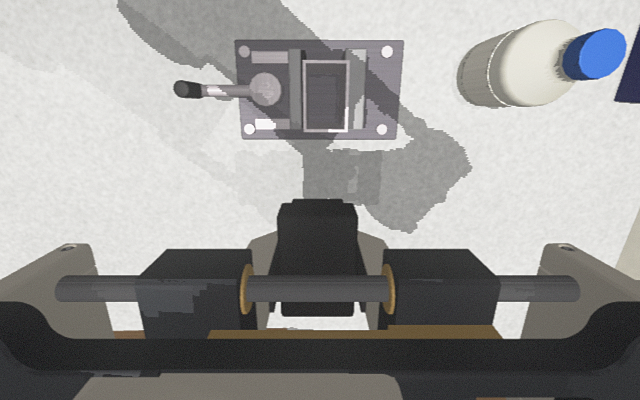

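The wrist view shows the tube's rim at about (326,95), predicted at (323,94), the lever home at the left with its knob at (187,89), and the held foot at (317,200–315).

```bash
python3 - <<'E'
from h import *
im=cv2.imread("pics/w4.png")
a=cv2.resize(im[50:140,290:365],None,fx=5.2,fy=5.2,interpolation=cv2.INTER_CUBIC)
b=cv2.convertScaleAbs(cv2.resize(im[190:325,260:375],None,fx=3.466,fy=3.466,interpolation=cv2.INTER_CUBIC),alpha=3.5)
cv2.imwrite("pics/c4.png",np.hstack([cv2.convertScaleAbs(a,alpha=1.2),b[:a.shape[0]]]));print(a.shape,b.shape)
E
```

```text
(468, 390, 3) (468, 399, 3)
```

View pics/c4.png

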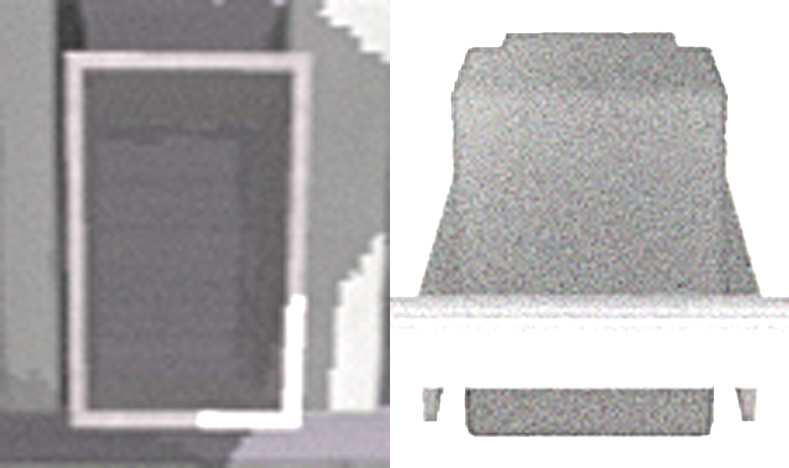

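The crop gives the rim's outer corners at (64,51), (312,51), (302,428), (70,428). The foot's top face has edges at row 93 (near, columns 452–725) and row 434 (far, 467–713).

```bash
python3 - <<'E'
from h import *
m=np.load("m4.npy",allow_pickle=True).item();o=bot.get_obs()
def rep(n,P):
    P=P[:,:2]; l=(P[0]+P[1]-P[2]-P[3])/2; s=(P[1]-P[0]+P[2]-P[3])/2
    print(n,P.round(1).tolist(),P.mean(0).round(1),np.hypot(*l),np.hypot(*s),"yaw",np.degrees([np.arctan2(-l[0],l[1]),np.arctan2(s[1],s[0])]))
f=lambda x,y:(290+x/5.2-.4,50+y/5.2-.4)
g=lambda x,y:(260+(x-390)/3.466-.4,190+y/3.466-.4)
rep("tube",ray(m,[f(64,51),f(312,51),f(302,428),f(70,428)],102))
rep("foot",ray(m,[g(452,93),g(725,93),g(713,434),g(467,434)],o["tool_pos"][2]+27))
rep("headlow",ray(m,[g(470,47),g(713,47),g(713,434),g(467,434)],o["tool_pos"][2]+9))
rep("plug",ray(m,[g(505,33),g(675,33),g(713,434),g(467,434)],o["tool_pos"][2]-13))
print(o["tool_pos"],np.degrees(o["tcp_rot"])-[0,0,90])
E
```

```text
tube [[572.8, -199.8], [613.2, -197.5], [616.9, -257.6], [576.4, -260.0]] [ 594.8 -228.7] 60.26781300102289 40.48569303339175 yaw [3.49727183 3.31283324]
foot [[571.8, -286.7], [609.4, -284.6], [613.1, -341.2], [575.0, -343.4]] [ 592.3 -314. ] 56.724889228017105 37.885400489856 yaw [3.53692904 3.31376938]
headlow [[572.2, -286.2], [609.8, -284.1], [616.6, -356.0], [573.3, -358.5]] [ 593.  -321.2] 72.21400141023365 40.49215802041971 yaw [3.14373424 3.31375508]
plug [[576.1, -291.0], [606.1, -289.3], [620.9, -374.2], [571.2, -377.0]] [ 593.6 -332.9] 85.55923902427122 39.95184390819158 yaw [3.32787896 3.31380968]
[ 592.82474047 -314.98502266  215.68700571] [-1.79986192e+02 -3.27075627e-02  3.34419159e+00]
```

Call:
carry_out(
  plan=[
    {"tx":1.4,"ty":20,"tz":0,"rx":0,"ry":0,"rz":0},
    {"tx":0,"ty":25,"tz":0,"rx":0,"ry":0,"rz":0},
    {"tx":0,"ty":25,"tz":0,"rx":0,"ry":0,"rz":0},
    {"tx":0,"ty":16.7,"tz":0,"rx":0,"ry":0,"rz":0},
    {"tx":0,"ty":0,"tz":0,"rx":0,"ry":0,"rz":0},
    {"tx":0,"ty":0,"tz":-20,"rx":0,"ry":0,"rz":0},
    {"tx":0,"ty":0,"tz":-25,"rx":0,"ry":0,"rz":0},
    {"tx":0,"ty":0,"tz":-20,"rx":0,"ry":0,"rz":0},
    {"tx":0,"ty":0,"tz":-12,"rx":0,"ry":0,"rz":0},
    {"tx":0,"ty":0,"tz":-6,"rx":0,"ry":0,"rz":0},
    {"tx":0,"ty":0,"tz":0,"rx":0,"ry":0,"rz":0},
    {"tx":0,"ty":0,"tz":0,"rx":0,"ry":0,"rz":0},
  ],
)

```text
time: 14.35
tool_pos: [594.7, -230.1, 133.7]
tcp_rot: [3.14, 0.001, 1.628]
contact_force: [-0.1, 0.2, -0.0]
grip_width: 39.5
finger_force: 30.0
```

```bash
python3 - <<'E'
from h import *
o=bot.get_obs();print(o["time"],o["tool_pos"],np.degrees(o["tcp_rot"]),o["grip_width"])
m=bot.camera_model("side");im=bot.capture("side")[:,:,::-1]
p=proj(m,[[594,-228,102],o["tool_pos"]+[0,0,-13]]);print(p)
u,v=int(p[0,0])-40,int(p[0,1])-45;print(u,v)
cv2.imwrite("pics/s5.png",cv2.convertScaleAbs(cv2.resize(im[v:v+75,u:u+90],None,fx=8,fy=8,interpolation=cv2.INTER_CUBIC),alpha=1.8))
E
```

```text
14.35 [ 594.70576091 -230.12288722  133.69348518] [1.79912340e+02 5.04833717e-02 9.32597292e+01] 39.54354368109388
[[349.06155097 167.51812744]
 [349.30786423 161.54239501]]
309 122
```

View pics/s5.png

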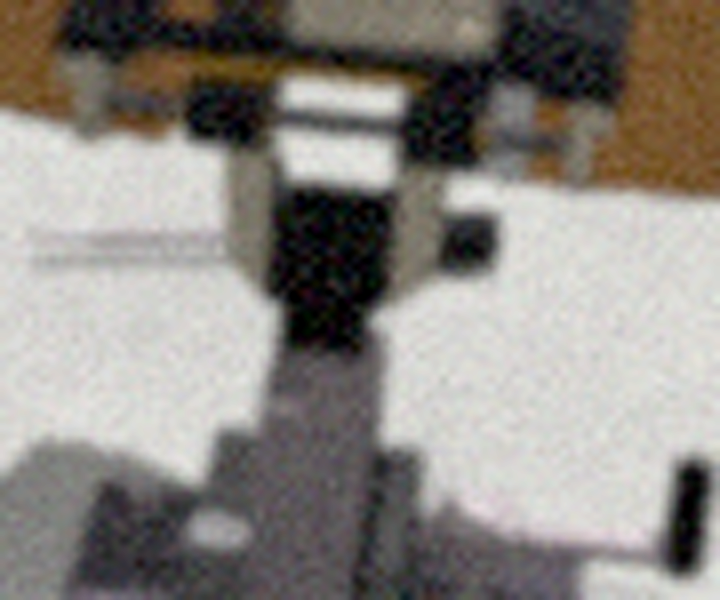

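The side view shows the plug (columns 288–364) above the tube's mouth (about 274–382), centred to about 1 mm, square, with no contact. A small correction and lowering follow.

Call:
carry_out(
  plan=[
    {"tx":-0.9,"ty":1.8,"tz":0,"rx":0,"ry":0,"rz":0},
    {"tx":0,"ty":0,"tz":-4,"rx":0,"ry":0,"rz":0},
    {"tx":0,"ty":0,"tz":-3,"rx":0,"ry":0,"rz":0},
    {"tx":0,"ty":0,"tz":0,"rx":0,"ry":0,"rz":0},
    {"tx":0,"ty":0,"tz":0,"rx":0,"ry":0,"rz":0},
    {"tx":0,"ty":0,"tz":0,"rx":0,"ry":0,"rz":0},
  ],
)

```text
time: 15.0
tool_pos: [593.3, -228.0, 125.8]
tcp_rot: [3.141, 0.0, 1.628]
contact_force: [-0.3, -1.1, -1.4]
grip_width: 39.7
finger_force: 30.0
```

Call:
carry_out(
  plan=[
    {"tx":0.3,"ty":0,"tz":-0.5,"rx":0,"ry":0,"rz":0},
    {"tx":0,"ty":0,"tz":0,"rx":0,"ry":0,"rz":0},
    {"tx":0,"ty":0,"tz":0,"rx":0,"ry":0,"rz":0},
    {"tx":0,"ty":0,"tz":0,"rx":0,"ry":0,"rz":0},
    {"tx":0,"ty":0,"tz":0,"rx":0,"ry":0,"rz":0},
  ],
)

```text
time: 15.5
tool_pos: [593.6, -227.9, 125.3]
tcp_rot: [3.141, 0.0, 1.628]
contact_force: [0.4, -0.9, -0.7]
grip_width: 40.2
finger_force: 30.0
```

```bash
python3 - <<'E'
from h import *
o=bot.get_obs();print(o["tool_pos"],np.degrees(o["tcp_rot"]),o["contact_force"],o["grip_width"],o["finger_force"])
im=bot.capture("side").astype(int)
g=im.max(2)
for r in(160,162,164,166,168,170,172): print(r,g[r,338:364])
t=bot.capture("top").astype(int).max(2); u=cv2.imread("pics/top1.png").max(2).astype(int)
d=(abs(t-u)>50).astype('uint8'); print("bins/round/square changed px",d[180:240,275:305].sum(),d[225:245,188:208].sum(),d[268:286,208:226].sum())
E
```

```text
[ 593.60167436 -227.91821514  125.27631124] [1.79991969e+02 3.68138578e-03 9.32680065e+01] [ 0.36861568 -0.90728714 -0.70013263] 40.16564507901973 29.999936521053314
160 [116 103  96  70  43  18  13   4  15   7  12   6   3  21   7  22   8   0
  20  37  59  72  66  85 102 115]
162 [123 118 118 101  76  50  29  12   0   8  14   4  25   6   1  13  15  13
  36  58  80  94 101 111 118 121]
164 [119 120 117 119 111  85  45  10   4  11   1   7  11  15  13   4  12  28
  56  82 111 121 125 119 123 121]
166 [117 120 117 115 105  73  35   8   0   1   0  17   3   7  12  14  16  52
  68  96 119 126 118 119 119 123]
168 [119 117 121 110  85  56  40  21  20  29  15  24  22  19  18  15  32  49
  75  99 114 121 125 119 121 119]
170 [124 125 115 103  69  46  39  47  49  48  52  52  45  44  44  45  52  52
  77 102 117 124 122 120 120 117]
172 [123 121 110  88  64  53  54  51  57  52  55  54  51  51  51  50  49  54
  79 106 118 118 117 123 117 117]
bins/round/square changed px 0 51 22
```

```bash
python3 - <<'E'
from h import *
t=bot.capture("top").max(2).astype(int); u=cv2.imread("pics/top0.png").max(2).astype(int)
d=(abs(t-u)>50); print(d[180:310,270:305].sum(),d[225:245,188:208].sum(),d[268:286,208:226].sum())
print(bot.get_obs()["finger_force"],bot.close_job())
E
```

```text
0 0 0
the job is handed in; nothing more can be done
30.00002682209015 None
```

The lever is at its stop with the tube clamped, and the oblong foot is held plug down about 1 cm above the tube's open end. By my measurements it is centred to about 1–2 mm and square to under 1°. The other two feet and the bins look unmoved in the top view, and the job is handed in.

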